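# Set a stop screw to a setting bar

### The arm

A 6-joint arm with a two-finger parallel gripper is mounted at the origin on the work surface. World frame = base frame: x ahead of the robot, y to its left, z up, the work surface at z = 0. Lengths are in m, angles in rad, forces in N, time in s.
With the tool pointing down it reaches from about 0.35 to 0.975 m from the base axis. Payload 17.4 kg.
Tool frame: the origin (TCP) lies midway between the tips of the shut fingers; the grasp point (between the pads) lies grip_point_offset behind it (grip_point_offset is the distance from the TCP to the grasp point, in m); z points along the fingers, y is the line along which they close (so a half turn about z gives the same grasp; the last joint's range is limited). The gripper opens to 85 mm and grips with 20 to 120 N. Pads are 22 mm wide; open, the fingers measure 114 mm over their backs; the gripper's body (76 mm by 85 mm) begins 54 mm behind the grasp point. The pads swing forward as they close: fully open they stand 13 mm farther back than shut.
Start: joints at [-1.196, 0.116, 1.442, -0, 1.584, -0.038], TCP at [0.271, -0.618, 0.231] pointing down, gripper open.
Joint ranges: [-2.83, 2.83], [-0.83, 2.19], [0.07, 2.5], [-1.14, 4.28], [0.01, 3], [-2.97, 2.97]. Speed limits (rad/s): [1.89, 1.89, 2.22, 3.14, 3.14, 3.14].

### API

Orientations are given as a unit quaternion [x, y, z, w].
In Python, from workcell import * gives the robot as it stands. The module is installed in compiled form; this text tells all that it offers.
- The arm moves only by the tool carry_out, never from a script. Its arguments are lists of equal length, an entry for each row: "hand": the finger opening in mm, from 0 to 85.4; "offset": the shift along the tool's x, y, z in mm, a list of three; "turn": the turn, a rotation vector about the tool's x, y, z in rad, a list of three. In form: {"hand": [hand, ...], "offset": [[tx, ty, tz], ...], "turn": [[rx, ry, rz], ...]}. A call has 1 to 8 rows; each row is the pose to reach, as a shift and turn from the pose commanded when the call began, along the tool's axes at that moment; what a row does not reach only later rows make up. A row lasts 1/8 s, in which the tool goes at most 62.5 mm and 10.7 degrees, less where a joint would pass 70% of its speed; a pose out of reach is approached as far as the arm can. A call with a gripper value outside its range is refused whole. The fingers move at their own pace and stop on an object; the grip force is fixed at half the most. Time passes only in rows, so rows that repeat a pose let the fingers close. It gives the time, the measured TCP pose, the force, the opening and the grip force at its end, in the units of the state.
- sense(): the state, without advancing time (a new reading comes with each control period).
- read_camera(name): name is "scene" or "top"; returns a dict with "frame" (400x640x3 uint8, red, green, blue), "fovy" (degrees; the focal length in pixels is half the picture's height over the tangent of half this angle, whatever the lens; pixels are square), "cx", "cy" (the principal point, pixels), "k1" (the pictures are not rectified: a ray, as slopes to the right and down, at radius r is drawn at 1 + k1 r^2 times it, then the intrinsics apply), "R" (3x3) and "t" (3): a world point X has camera coordinates R X + t. Camera axes: x right, y down, z forward; pixel columns grow to the right and rows downward; lengths in m; the calibration is good to about 2 mm. A picture is of the moment at which its call begins. There is no depth.
- job_done(): hands the job in; it is judged then, once.
The state is a dict: "clock": time; "qpos": joint angles; "dq": joint speeds; "effort": joint torques, N m; "eef_pos": TCP position; "ee_rot": TCP orientation; "ft_force": force on the tool from outside, world axes, zero at the start; "moment": the same for the moment, N m; "gripper_width": finger opening in m; "gripper_force": force on a finger pad.
Only numpy, scipy, OpenCV 4.12 (cv2) and the standard library are available. Lean on these libraries where they do the work, as an engineer would, in place of code of your own. Each camera call takes 0.05 s, during which the arm holds its last target. There are 200 camera calls.

### The job

Set the stop screw of the bracket to the setting bar: first slide the bar under the screw, then fit the square-socket driver over the screw's head and turn the screw down until its tip presses lightly on the bar, so that the bar still slides but just drags. Prove it by drawing the bar a centimetre or so lengthwise with the screw dragging on it, and leave the bar lying under the screw and the driver standing on the screw, with the other pieces left where they are.

Things in the scene. Friction and masses are not known exactly. Their poses are not given: they have to be found in the camera images.
- bracket: fixed aluminium stop bracket; origin on the granite exactly below the screw's axis, z up. On its -x side a post 36 mm wide in y, x -85 to -40 mm, on a foot plate 90 mm wide in y, x -106 to -31 mm, 12 mm thick; an arm 36 mm wide in y, x -85 to +18 mm, z 65 to 90 mm, carries the screw. The setting bar lies under the arm along the bracket's y; both y sides and the +x side are open
- bracket_axis (a point): fixed point on the screw's axis at the top face of the arm, 90 mm above the granite. The vertical stop screw: clockwise from above lowers it, fast thread 18 mm per turn (2.865 mm per rad), 13 mm total travel, friction 0.06 N m, stays where it is left.
- head_top (a point): fixed point on the screw's axis, 120 mm above the granite, near the top of the screw's head, whose true height at the start is 119 to 123 mm and not known (it sinks as the screw is turned down). The head is a square 14 mm across and 18 mm tall on an 11 mm stem, standing clear above the arm; its yaw is not known
- nose (a point): fixed point on the screw's axis, 39 mm above the granite, near the tip of the screw, a 10 mm wide round-nosed spring plunger (3 N/mm, no preload, 8 mm stroke). At the start the tip stands 1.5 to 4 mm above the height of the bar's top, how much is not known. A light drag is 1 to 8 N of tip force on the bar, best about 4 N
- bar: setting bar, a loose plain aluminium bar 24 mm (its x) by 150 mm (its y) by 36 mm (z), about 0.35 kg; origin at the centre of its underside. It lies on the granite on the -y side of the bracket; hold it near its -y end so that its +y end goes under the screw and the gripper stays clear of bracket and driver
- bar_center (a point): the centre of the setting bar, 18 mm above its underside; axes as the bar's
- driver_grip (a point): middle of the handle of the loose square-socket driver, which stands upright on its socket: round black handle 24 mm diameter, 55 mm long, this point 78 mm above the driver's bottom end and 27 mm below its top; 0.15 kg. Axes: z along the driver towards the handle, x and y square to the socket's sides
- driver_mouth (a point): bottom end of the driver, the mouth of its socket: block 28 mm square, 20 mm tall, with a square recess 16 mm across, 14 mm deep (1 mm clearance per side on the screw's head, 0.8 mm chamfer): it drops on only within about 9 degrees of the head's sides (every quarter turn). Fully home the recess's floor rests on the head and the driver stands by itself
- pin_gauge: bystander: upright steel pin gauge 62 mm tall, foot 28 mm diameter, pin 16 mm; origin at its underside
- ref_sphere: bystander: 25 mm white ceramic ball on a steel stand, 62 mm tall, foot 48 mm diameter; origin at its underside
- v_block: bystander: steel V-block 50 by 40 by 37 mm; origin at its underside
Things that resemble listed ones, but are neither listed nor needed, are in the scene too. What is shaped like the part that bears driver_grip but green or turquoise is not meant. Of the things like the bar, leave any that is brown; of the rest the larger one is meant.

How it is judged:
By the outcome, as a careful person would: the job done as asked, in the order asked, and still so for the second after the job is handed in, with the robot touching nothing.
It also fails if it takes over 72 s, if anything falls off the work surface, if the arm or the gripper's body presses on something with over 40 N, if the wrist force passes 120 N, or if a joint passes its speed limit or range.

## Working session

There is one attempt and no reset: what is moved stays moved. The work goes in short steps, Python scripts to look and compute and a tool call to move; the robot and the scene stay as the last step left them, time stands still between calls to the robot, and variables do not carry over. Pictures are saved under pics/ and viewed, at most 10 in all, crops included, and the job is handed in when it is done.

Besides the shell and the picture viewer there is one more tool, called after "Call:" as a command line: name --argument value ..., lists and objects as JSON in quotes. carry_out: Moves the arm, as the interface text tells. Its arguments: {"type":"object","properties":{"hand":{"type":"array"},"offset":{"type":"array"},"turn":{"type":"array"}},"required":["hand","offset","turn"]}

```bash
mkdir -p pics
cat > h.py <<'E'
from workcell import *
import numpy as np, cv2
def f(c): return 200/np.tan(np.radians(c["fovy"])/2)
def ray(c,u,v):
    F=f(c); d=np.array([(u-c["cx"])/F,(v-c["cy"])/F]); s=d.copy()
    for _ in range(20): s=d/(1+c["k1"]*(s@s))
    R=np.array(c["R"]);t=np.array(c["t"])
    return -R.T@t, R.T@np.array([s[0],s[1],1])
def onz(c,u,v,z):
    o,d=ray(c,u,v); return o+d*(z-o[2])/d[2]
def tri(c1,p1,c2,p2):
    o1,d1=ray(c1,*p1);o2,d2=ray(c2,*p2)
    A=np.stack([d1,-d2],1);s=np.linalg.lstsq(A,o2-o1,rcond=None)[0]
    a=o1+d1*s[0];b=o2+d2*s[1]; return (a+b)/2,np.linalg.norm(a-b)
def proj(c,X):
    p=np.array(c["R"])@np.array(X)+np.array(c["t"]); s=p[:2]/p[2]; s=s*(1+c["k1"]*(s@s))
    return s*f(c)+[c["cx"],c["cy"]]
def save(c,n,box=None,k=1):
    im=c["frame"][:,:,::-1]
    if box: im=im[box[1]:box[3],box[0]:box[2]]
    cv2.imwrite("pics/"+n,cv2.resize(im,None,fx=k,fy=k,interpolation=cv2.INTER_CUBIC))
E
python3 - <<'E'
from h import *
s=sense();print(s)
try: print(grip_point_offset)
except Exception as e: print(e)
for n in("scene","top"):
    c=read_camera(n);save(c,n+"0.png",k=1.25);print(n,c["fovy"],c["cx"],c["cy"],c["k1"],-np.array(c["R"]).T@c["t"],np.array(c["R"]).round(3).tolist())
E
```

```text
{'clock': 0.0, 'qpos': array([-1.19577376e+00,  1.16493174e-01,  1.44229585e+00, -9.11434626e-06,
        1.58399131e+00, -3.77662061e-02]), 'dq': array([ 0.00083845, -0.00045629,  0.00091033,  0.00078957,  0.00017609,
       -0.00039067]), 'effort': array([-5.82831795e-03, -7.32022834e+01, -6.32501864e+01, -2.64121682e-04,
        6.46188593e-03, -2.97189047e-05]), 'eef_pos': array([ 0.27072413, -0.6181143 ,  0.23053833]), 'ee_rot': array([ 9.78776021e-01,  2.04932058e-01, -1.04156707e-04, -5.84653783e-04]), 'ft_force': array([-0.93739237, -0.68706298,  0.66775861]), 'moment': array([-0.0337443 ,  0.02962841, -0.0237622 ]), 'gripper_force': 0.0, 'gripper_width': 0.08522681108041785}
0.0187
scene 53.194324463050265 316.91678752845587 201.99475082385072 -0.07922611217948636 [0.86716183 0.45179578 0.79290954] [[-0.769, 0.64, 0.006], [0.514, 0.623, -0.589], [-0.381, -0.45, -0.808]]
top 50.71053564605047 315.743703288034 199.46558859889743 -0.004991287554515263 [0.47074865 0.0684914  1.22785194] [[-0.013, -1.0, -0.009], [-0.998, 0.014, -0.058], [0.058, 0.008, -0.998]]
```

View pics/scene0.png

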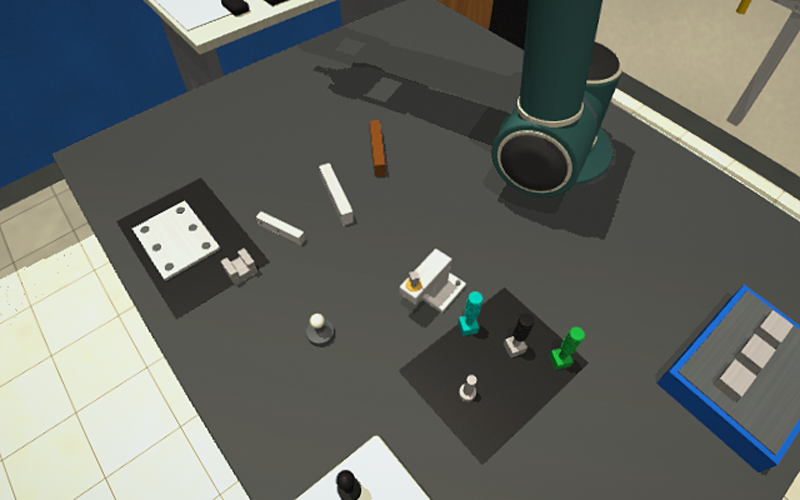

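View pics/top0.png

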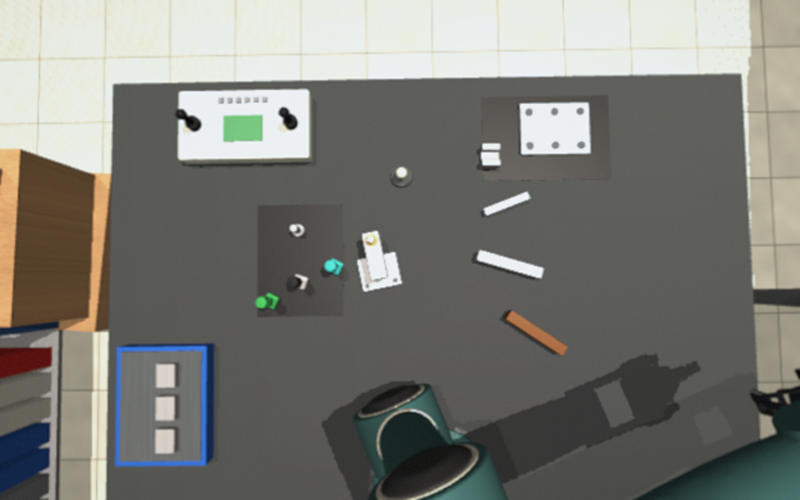

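The scene view shows the white large bar at (335,193), bracket at (430,280) and black-handled driver at (518,335); the top view shows the bar at (510,264), bracket at (375,262) and driver at (298,282), in pictures scaled by 1.25. Next, enlarged views.

Run:
```python
from h import *
a=read_camera("scene");b=read_camera("top")
def cr(c,x,y,w,h,k): 
    return cv2.resize(np.ascontiguousarray(c["frame"][y:y+h,x:x+w,::-1]),None,fx=k,fy=k,interpolation=cv2.INTER_CUBIC)
A=cr(a,310,190,133,100,6)   # scene bracket+driver: 798x600
cv2.imwrite("pics/a1.png",A)
B=cr(b,220,170,110,70,7); cv2.imwrite("pics/b1.png",B)
for n,c in(("s",a),("t",b)):
    g=c["frame"]; m=(g.min(2)>150).astype(np.uint8)
    k,l,st,ce=cv2.connectedComponentsWithStats(m)
    for i in range(1,k):
        if 60<st[i,4]<3000: print(n,st[i].tolist(),ce[i].round(1).tolist(), onz(c,*ce[i],0.036).round(3))
```

```text
s [119, 0, 132, 37, 2108] [172.4, 12.6] [ 0.366 -0.989  0.036]
s [490, 71, 150, 101, 1556] [567.0, 120.5] [-0.235  0.267  0.036]
s [538, 111, 47, 30, 69] [561.7, 125.7] [-0.201  0.268  0.036]
s [255, 131, 27, 41, 405] [268.2, 151.1] [ 0.504 -0.176  0.036]
s [106, 161, 69, 62, 2157] [139.8, 191.1] [ 0.821 -0.268  0.036]
s [205, 169, 38, 21, 253] [223.5, 179.3] [ 0.643 -0.169  0.036]
s [191, 199, 12, 13, 75] [196.4, 205.0] [ 0.734 -0.143  0.036]
s [320, 199, 41, 39, 561] [341.8, 216.3] [0.493 0.097 0.036]
s [177, 206, 22, 14, 188] [187.8, 212.7] [ 0.761 -0.137  0.036]
s [343, 219, 30, 29, 313] [358.3, 233.5] [0.495 0.155 0.036]
s [609, 249, 25, 24, 339] [621.2, 260.4] [0.089 0.588 0.036]
s [248, 251, 11, 10, 82] [252.8, 255.6] [0.707 0.052 0.036]
s [593, 268, 27, 26, 383] [606.3, 280.4] [0.163 0.588 0.036]
s [576, 288, 29, 29, 428] [590.3, 301.8] [0.237 0.588 0.036]
s [237, 349, 107, 51, 2467] [295.7, 380.9] [0.793 0.311 0.036]
s [626, 378, 14, 22, 159] [635.0, 391.6] [0.333 0.743 0.036]
t [612, 0, 28, 36, 502] [625.3, 13.7] [ 1.066 -0.826  0.036]
t [612, 38, 28, 50, 1308] [626.3, 62.4
[... 264 characters left out ...]
0.143  0.036]
t [618, 143, 22, 52, 1067] [629.1, 167.7] [ 0.618 -0.81   0.036]
t [387, 153, 37, 19, 241] [405.1, 162.3] [ 0.643 -0.177  0.036]
t [286, 185, 36, 48, 1056] [301.9, 211.8] [0.506 0.118 0.036]
t [601, 197, 19, 34, 575] [610.2, 213.3] [ 0.49  -0.75   0.036]
t [622, 198, 18, 32, 516] [630.7, 213.8] [ 0.488 -0.807  0.036]
t [382, 200, 53, 23, 470] [408.0, 210.8] [ 0.505 -0.182  0.036]
t [72, 265, 15, 135, 1691] [78.9, 332.5] [0.177 0.745 0.036]
t [31, 266, 15, 124, 440] [41.7, 318.0] [0.218 0.851 0.036]
t [125, 291, 15, 19, 281] [131.9, 300.1] [0.265 0.597 0.036]
t [124, 317, 16, 20, 288] [131.6, 326.6] [0.192 0.597 0.036]
t [124, 344, 15, 19, 283] [131.0, 352.9] [0.119 0.598 0.036]
```

View pics/a1.png

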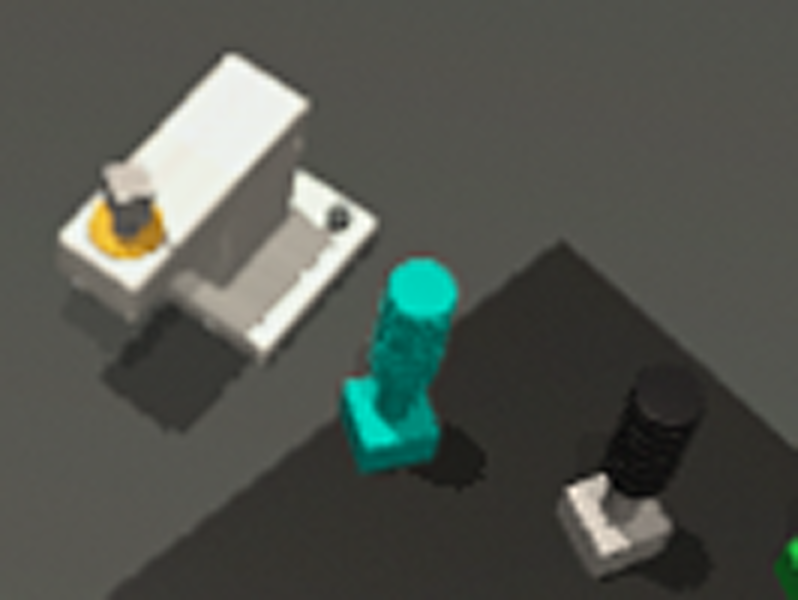

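View pics/b1.png

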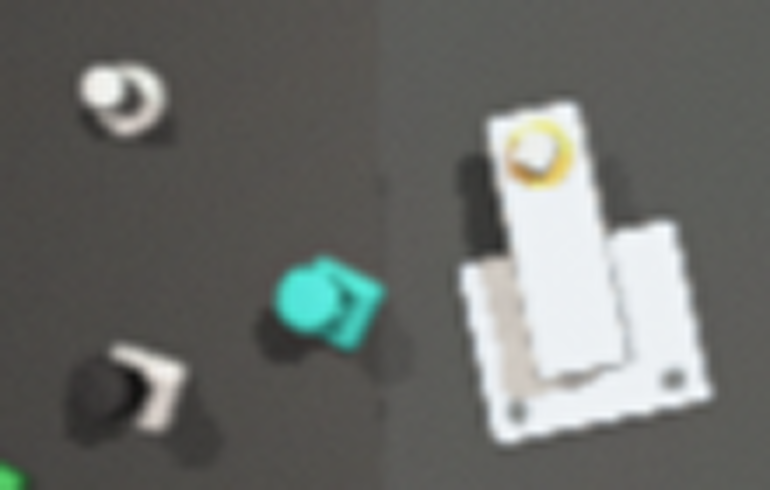

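Run:
```python
from h import *
a=read_camera("scene");b=read_camera("top")
S=lambda x,y:(310+x/6-.4,190+y/6-.4); T=lambda x,y:(220+x/7-.4,170+y/7-.4)
print("ARM")
sc=[(232,53),(309,103),(135,290),(60,237)]; tp=[(540,378),(632,362),(578,102),(488,117)]
# correspond: scene order: far(-x) ... 
P=[onz(a,*S(*p),.09) for p in sc];Q=[onz(b,*T(*p),.09) for p in tp]
for n,X in(("s",P),("t",Q)):
    X=np.array(X)[:,:2];print(n,(X*1000).round(1).tolist(),[round(1000*np.linalg.norm(X[i]-X[(i+1)%4]),1) for i in range(4)],[round(np.degrees(np.arctan2(*(X[(i+1)%4]-X[i])[::-1])),1) for i in range(4)])
print("ring s",onz(a,*S(128,228),.09),"t",onz(b,*T(541,154),.09))
print("head tri",tri(a,S(128,181),b,T(533,152)))
# head top mask corners
print("head s corners",[(onz(a,*S(*p),.121)*1000).round(1).tolist() for p in[(105,167),(130,162),(155,190),(128,203)]])
print("head t corners",[(onz(b,*T(*p),.121)*1000).round(1).tolist() for p in[(530,131),(557,148),(537,174),(511,156)]])
for n,c,box in(("s",a,(400,245,436,275)),("t",b,(225,215,245,237))):
    g=cv2.resize(c["frame"],None,fx=8,fy=8,interpolation=cv2.INTER_CUBIC).astype(int)
    x0,y0,x1,y1=[8*v for v in box]; m=(g[y0:y1,x0:x1].max(2)<(38))
    ys,xs=np.nonzero(m); print(n,"dark",m.sum()/64,xs.min()/8+box[0],xs.max()/8+box[0],ys.min()/8+box[1],ys.max()/8+box[1])
print("drv top tri",tri(a,S(670,393),b,T(103,388)), onz(a,*S(670,393),.105))
print("base s",[(onz(a,*S(*p),.02)*1000).round(1).tolist() for p in[(563,487),(610,472),(672,525),(610,558)]])
print("base t",[(onz(b,*T(*p),.02)*1000).round(1).tolist() for p in[(118,345),(186,372),(160,432)]])
print("BAR")
for n,c,box in(("s",a,(245,120,295,185)),("t",b,(370,190,445,235))):
    g=cv2.resize(c["frame"],None,fx=8,fy=8,interpolation=cv2.INTER_CUBIC)
    x0,y0,x1,y1=[8*v for v in box]; m=(g[y0:y1,x0:x1].min(2)>(140)).astype(np.uint8)
    cs,_=cv2.findContours(m,cv2.RETR_EXTERNAL,cv2.CHAIN_APPROX_NONE);k=max(cs,key=cv2.contourArea)
    k=k[:,0,:]/8+[box[0]-.44,box[1]-.44]
    W=np.array([onz(c,*p,.036)[:2] for p in k],np.float32)*1000
    r=cv2.minAreaRect(W);print(n,r,cv2.boxPoints(r).round(1).tolist())
save(a,"bar.png",(235,115,355,205),6)
```

```text
ARM
s [[476.7, 96.6], [470.5, 130.9], [570.3, 149.9], [576.3, 117.3]] [np.float64(34.9), np.float64(101.6), np.float64(33.2), np.float64(101.7)] [np.float64(100.4), np.float64(10.8), np.float64(-79.6), np.float64(-168.2)]
t [[472.8, 129.6], [478.5, 94.1], [579.2, 113.7], [573.9, 148.6]] [np.float64(35.9), np.float64(102.6), np.float64(35.3), np.float64(102.8)] [np.float64(-80.9), np.float64(11.0), np.float64(98.7), np.float64(-169.3)]
ring s [0.55571096 0.12951539 0.09      ] t [0.55924913 0.12824249 0.09      ]
head tri (array([0.55749407, 0.12969764, 0.12143365]), np.float64(0.0003017319119453295))
head s corners [[559.5, 120.4, 121.0], [551.6, 124.2, 121.0], [552.6, 138.1, 121.0], [563.0, 136.3, 121.0]]
head t corners [[565.6, 130.7, 121.0], [559.0, 120.6, 121.0], [549.3, 128.2, 121.0], [556.2, 137.9, 121.0]]
s dark 183.859375 404.125 427.5 251.375 272.875
t dark 10.59375 237.0 240.375 223.375 229.375
drv top tri (array([0.47004162, 0.2964035 , 0.10647809]), np.float64(0.004165720617142822)) [0.46777438 0.29765581 0.105     ]
base s [[476.7, 279.4, 20.0], [459.3, 286.2, 20.0], [457.8, 314.7, 20.0], [484.2, 309.1, 20.0]]
base t [[488.8, 305.9, 20.0], [477.4, 278.1, 20.0], [453.0, 288.8, 20.0]]
BAR
s ((501.9346923828125, -180.09127807617188), (152.25962829589844, 26.142602920532227), 72.97628021240234) [[467.1000061035156, -249.10000610351562], [492.1000061035156, -256.70001220703125], [536.7000122070312, -111.0999984741211], [511.70001220703125, -103.5]]
t ((504.7920837402344, -181.22836303710938), (153.11962890625, 26.9502010345459), 73.05014038085938) [[469.6000061035156, -250.5], [495.3999938964844, -258.3999938964844], [540.0, -111.9000015258789], [514.2000122070312, -104.0999984741211]]
```

```bash
cat >> h.py <<'E'
from scipy.spatial.transform import Rotation as Ro
def go(x,y,z,yaw,base=None):
    s=sense();R=Ro.from_quat(s["ee_rot"]) ;p=np.array(s["eef_pos"])*1000
    t=np.radians(yaw)/2; T=Ro.from_quat([np.cos(t),np.sin(t),0,0])
    print("offset",R.inv().apply(np.array([x,y,z])-p).round(1).tolist(),"turn",(R.inv()*T).as_rotvec().round(4).tolist())
def st():
    s=sense();x=Ro.from_quat(s["ee_rot"]).apply([1,0,0])
    print("t",round(s["clock"],2),"p",(np.array(s["eef_pos"])*1e3).round(2),"yaw",round(np.degrees(np.arctan2(x[1],x[0])),2),"F",np.round(s["ft_force"],2),"M",np.round(s["moment"],3),"w",round(s["gripper_width"]*1e3,1),"gf",round(s["gripper_force"],1))
E
python3 -c "
from h import *
go(487.2,-233.3,100,73)"
```

```text
offset [352.7, -265.7, 131.2] turn [-0.0003, -0.0002, -0.8613]
```

Call:
carry_out --hand '[85, 85, 85, 85, 85, 85, 85, 85]' --offset '[[352.7, -265.7, 131], [352.7, -265.7, 131], [352.7, -265.7, 131], [352.7, -265.7, 131], [352.7, -265.7, 131], [352.7, -265.7, 131], [352.7, -265.7, 131], [352.7, -265.7, 131]]' --turn '[[0, 0, -0.861], [0, 0, -0.861], [0, 0, -0.861], [0, 0, -0.861], [0, 0, -0.861], [0, 0, -0.861], [0, 0, -0.861], [0, 0, -0.861]]'

```text
clock: 1.3
eef_pos: [0.488, -0.2307, 0.0993]
ee_rot: [0.803, 0.596, -0.0, -0.001]
ft_force: [0.0, -0.1, -0.1]
gripper_width: 0.0848
gripper_force: 0.0
```

```bash
python3 -c "
from h import *
st();go(487.2,-233.3,6,73)"
```

```text
t 1.3 p [ 487.97 -230.66   99.3 ] yaw 73.12 F [ 0.01 -0.08 -0.15] M [-0.037 -0.004 -0.033] w 84.8 gf 0.0
offset [-2.8, 0.1, 93.3] turn [-0.0009, -0.0005, 0.0021]
```

Call:
carry_out --hand '[85, 85, 85, 10, 10, 10, 10, 10]' --offset '[[0, 0, 60], [0, 0, 93], [0, 0, 93], [0, 0, 93], [0, 0, 93], [0, 0, 93], [0, 0, 93], [0, 0, 93]]' --turn '[[0, 0, 0], [0, 0, 0], [0, 0, 0], [0, 0, 0], [0, 0, 0], [0, 0, 0], [0, 0, 0], [0, 0, 0]]'

```text
clock: 2.3
eef_pos: [0.4877, -0.2337, 0.0084]
ee_rot: [0.804, 0.595, 0.0, 0.001]
ft_force: [-2.1, 1.2, 7.3]
gripper_width: 0.023
gripper_force: 60.1
```

Run:
```python
from h import *
st()
# grip at bar y=-55; goal bar centre at bracket y=-32 -> grip bracket y=-87
A=np.array([557.5,129.0]); y=np.radians(100.9); u=np.array([np.cos(y),np.sin(y)])
for d in(-190,-87): print(A+d*u); go(*(A+d*u),6.5,100.9)
c=read_camera("scene");save(c,"s2.png",(235,100,435,270),3.8)
```

```text
t 2.3 p [ 487.7  -233.73    8.38] yaw 72.98 F [-2.14  1.16  7.3 ] M [0.111 0.353 0.034] w 23.0 gf 60.1
[593.42813417 -57.57215541]
offset [199.4, 49.5, 1.9] turn [0.0012, 0.0006, -0.4873]
[573.95130354  43.569592  ]
offset [290.4, 1.3, 1.8] turn [0.0012, 0.0006, -0.4873]
```

View pics/s2.png

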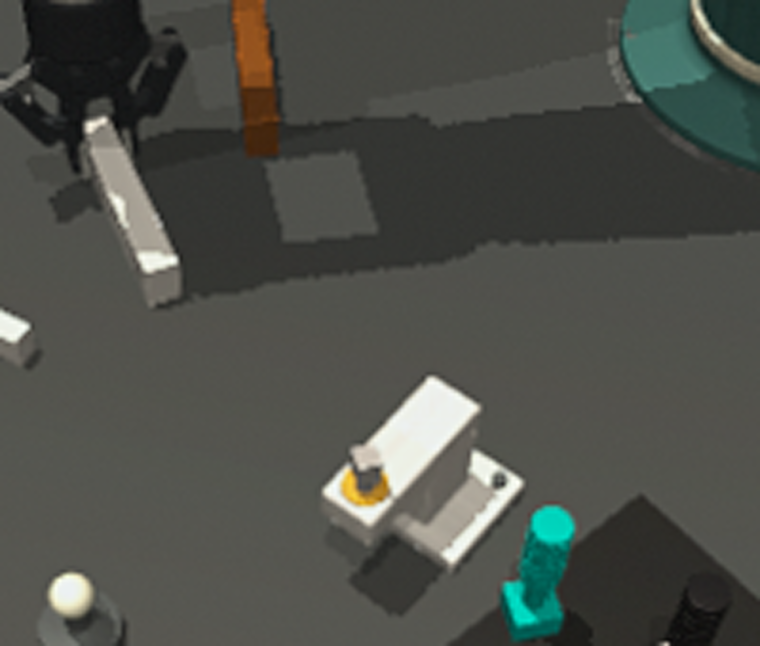

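Call:
carry_out --hand '[10, 10, 10, 10, 10, 10, 10]' --offset '[[30, 8, -1], [70, 18, -1], [115, 28, -1], [155, 38, -1], [199.5, 49.5, -1], [199.5, 49.5, -1], [199.5, 49.5, -1]]' --turn '[[0, 0, -0.09], [0, 0, -0.19], [0, 0, -0.29], [0, 0, -0.39], [0, 0, -0.487], [0, 0, -0.487], [0, 0, -0.487]]'

```text
clock: 3.22
eef_pos: [0.593, -0.0571, 0.0084]
ee_rot: [0.637, 0.771, 0.0, 0.0]
ft_force: [-0.0, 1.6, 0.8]
gripper_width: 0.0233
gripper_force: 59.8
```

Run:
```python
from h import *
st()
A=np.array([557.5,129.0]); y=np.radians(100.9); u=np.array([np.cos(y),np.sin(y)])
for d in(-87,): go(*(A+d*u),7,100.9)
for n,box in(("scene",(235,140,340,230)),("top",(290,150,390,230))):
    c=read_camera(n)
    g=cv2.resize(c["frame"],None,fx=8,fy=8,interpolation=cv2.INTER_CUBIC)
    x0,y0,x1,y1=[8*v for v in box]; m=(g[y0:y1,x0:x1].min(2)>(115)).astype(np.uint8)
    cs,_=cv2.findContours(m,cv2.RETR_EXTERNAL,cv2.CHAIN_APPROX_NONE)
    for k in cs:
        if cv2.contourArea(k)<64*60: continue
        k=k[:,0,:]/8+[box[0]-.44,box[1]-.44]
        W=np.array([onz(c,*p,.037)[:2] for p in k],np.float32)*1000
        r=cv2.minAreaRect(W);print(n,np.round(r[0],1),np.round(r[1],1),r[2],cv2.boxPoints(r).round(1).tolist())
    if n=="top": t=c["frame"][150:250,270:400,::-1]
    else: s=c["frame"][150:250,210:340,::-1]
cv2.imwrite("pics/w1.png",cv2.resize(np.vstack([s,t]),None,fx=3,fy=3,interpolation=cv2.INTER_CUBIC))
```

```text
t 3.23 p [592.95 -57.14   8.42] yaw 100.87 F [-0.05  1.6   0.83] M [ 0.344 -0.16  -0.018] w 23.3 gf 59.8
offset [102.5, 0.3, 1.4] turn [0.0001, -0.0, -0.0005]
scene [511.1  88.5] [61.9 28.8] 48.34365463256836 [[479.79998779296875, 74.9000015258789], [501.29998779296875, 55.79999923706055], [542.4000244140625, 102.0], [520.9000244140625, 121.0999984741211]]
scene [580.5   5.5] [ 24.4 135.2] 10.762413024902344 [[555.9000244140625, 69.5999984741211], [581.0999755859375, -63.20000076293945], [605.0999755859375, -58.70000076293945], [579.9000244140625, 74.0999984741211]]
top [520.9 106.8] [ 90.9 129.4] 89.43355560302734 [[455.70001220703125, 62.0], [585.0999755859375, 60.70000076293945], [586.0, 151.60000610351562], [456.6000061035156, 152.8000030517578]]
top [576.1  36. ] [26.4 71.8] 10.721186637878418 [[556.5, 68.9000015258789], [569.7999877929688, -1.7000000476837158], [595.7000122070312, 3.200000047683716], [582.4000244140625, 73.80000305175781]]
```

View pics/w1.png

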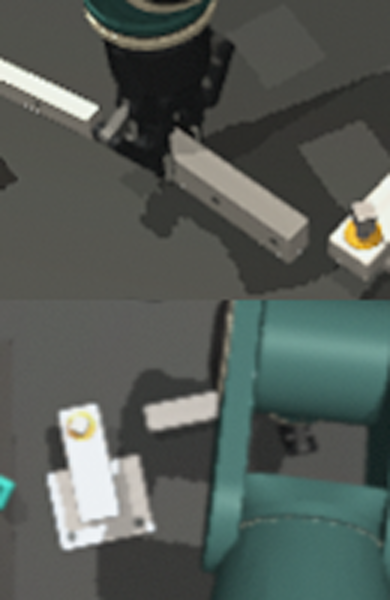

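Call:
carry_out --hand '[10, 10, 10, 10, 10, 10]' --offset '[[20, 0, 0], [45, 0, 0], [70, 0, 0], [90, 0, 0], [103, 0.5, 0], [103, 0.5, 0]]' --turn '[[0, 0, 0], [0, 0, 0], [0, 0, 0], [0, 0, 0], [0, 0, 0], [0, 0, 0]]'

```text
clock: 4.08
eef_pos: [0.5739, 0.045, 0.0084]
ee_rot: [0.636, 0.771, 0.0, -0.0]
ft_force: [-1.1, 3.3, 0.6]
gripper_width: 0.0233
gripper_force: 60.0
```

```bash
python3 -c "
from h import *
st()"
```

```text
t 4.08 p [573.89  45.02   8.41] yaw 100.94 F [-1.1   3.31  0.62] M [0.427 0.037 0.047] w 23.3 gf 60.0
```

Call:
carry_out --hand '[10, 10, 10, 10]' --offset '[[0, 0, -1], [0, 0, -1], [0, 0, -1], [0, 0, -1]]' --turn '[[0, 0, 0], [0, 0, 0], [0, 0, 0], [0, 0, 0]]'

```text
clock: 4.58
eef_pos: [0.574, 0.0438, 0.0092]
ee_rot: [0.637, 0.771, -0.0, -0.0]
ft_force: [0.4, -0.6, -3.5]
gripper_width: 0.0232
gripper_force: 59.2
```

```bash
python3 -c "
from h import *
st()"
```

```text
t 4.58 p [573.98  43.84   9.15] yaw 100.87 F [ 0.43 -0.61 -3.49] M [-0.216 -0.075 -0.041] w 23.2 gf 59.2
```

Call:
carry_out --hand '[10, 10, 10]' --offset '[[0, 0, -1], [0, 0, -1], [0, 0, -1]]' --turn '[[0, 0, 0], [0, 0, 0], [0, 0, 0]]'

```text
clock: 4.95
eef_pos: [0.574, 0.0441, 0.0103]
ee_rot: [0.637, 0.771, 0.0, 0.0]
ft_force: [-1.1, -0.4, -4.1]
gripper_width: 0.0232
gripper_force: 59.2
```

```bash
python3 -c "
from h import *
st()"
```

```text
t 4.95 p [574.02  44.11  10.32] yaw 100.89 F [-1.06 -0.35 -4.13] M [-0.249 -0.003  0.018] w 23.2 gf 59.2
```

Call:
carry_out --hand '[10, 10, 10]' --offset '[[0, 0, -1], [0, 0, -1], [0, 0, -1]]' --turn '[[0, 0, 0], [0, 0, 0], [0, 0, 0]]'

```text
clock: 5.32
eef_pos: [0.574, 0.0441, 0.0113]
ee_rot: [0.637, 0.771, -0.0, -0.0]
ft_force: [-0.4, 0.6, -5.0]
gripper_width: 0.0231
gripper_force: 59.1
```

```bash
python3 -c "
from h import *
st()"
```

```text
t 5.33 p [573.98  44.08  11.26] yaw 100.89 F [-0.35  0.62 -5.01] M [-0.267 -0.067 -0.004] w 23.1 gf 59.1
```

Call:
carry_out --hand '[10, 10, 10]' --offset '[[0, 0, -1], [0, 0, -1], [0, 0, -1]]' --turn '[[0, 0, 0], [0, 0, 0], [0, 0, 0]]'

```text
clock: 5.7
eef_pos: [0.5739, 0.0441, 0.0122]
ee_rot: [0.637, 0.771, -0.0, -0.0]
ft_force: [0.6, -0.1, -6.3]
gripper_width: 0.023
gripper_force: 59.0
```

```bash
python3 -c "
from h import *
st()"
```

```text
t 5.7 p [573.94  44.06  12.2 ] yaw 100.89 F [ 0.57 -0.13 -6.27] M [-0.375 -0.089 -0.015] w 23.0 gf 59.0
```

Call:
carry_out --hand '[10, 10, 10]' --offset '[[0, 0, -1], [0, 0, -1], [0, 0, -1]]' --turn '[[0, 0, 0], [0, 0, 0], [0, 0, 0]]'

```text
clock: 6.08
eef_pos: [0.5739, 0.0441, 0.0132]
ee_rot: [0.637, 0.771, -0.0, -0.0]
ft_force: [-1.3, -1.0, -8.1]
gripper_width: 0.023
gripper_force: 59.1
```

```bash
python3 -c "
from h import *
st()"
```

```text
t 6.08 p [573.94  44.06  13.17] yaw 100.89 F [-1.3  -0.97 -8.13] M [-0.575 -0.08  -0.034] w 23.0 gf 59.1
```

Call:
carry_out --hand '[10, 10, 10, 85, 85, 85, 85, 85]' --offset '[[0, 0, 3], [0, 0, 5], [0, 0, 5], [0, 0, 5], [0, 0, 5], [0, 0, 5], [0, 0, -60], [0, 0, -120]]' --turn '[[0, 0, 0], [0, 0, 0], [0, 0, 0], [0, 0, 0], [0, 0, 0], [0, 0, 0], [0, 0, 0], [0, 0, 0]]'

```text
clock: 7.08
eef_pos: [0.5736, 0.0441, 0.1346]
ee_rot: [0.637, 0.771, -0.0, -0.0]
ft_force: [1.4, -0.2, 0.3]
gripper_width: 0.0845
gripper_force: 0.0
```

Run:
```python
from h import *
st(); go(470,296.8,190,117)
a=read_camera("scene");b=read_camera("top")
S=cv2.resize(a["frame"][205:245,312:352,::-1],None,fx=10,fy=10,interpolation=cv2.INTER_CUBIC)
T=cv2.resize(b["frame"][175:215,280:320,::-1],None,fx=10,fy=10,interpolation=cv2.INTER_CUBIC)
cv2.imwrite("pics/hd.png",np.hstack([S,T]))
np.savez("fr.npz",s=a["frame"],t=b["frame"])
```

```text
t 7.08 p [573.57  44.07 134.6 ] yaw 100.88 F [ 1.44 -0.18  0.26] M [-0.015 -0.05   0.007] w 84.5 gf 0.0
offset [267.8, -54.1, -55.3] turn [-0.0011, -0.0004, -0.2813]
```

View pics/hd.png

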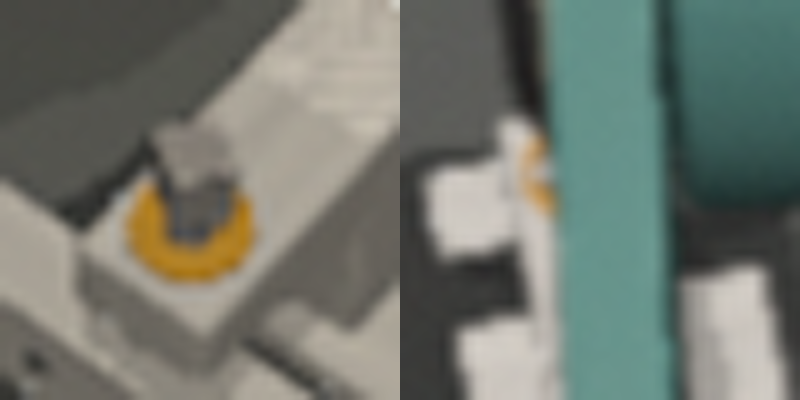

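The crop shows the head's top face in the scene view with corners near (150,128), (215,122), (237,172), (172,188), and the top view blocked by the arm.

Run:
```python
from h import *
a=read_camera("scene")
P=np.array([onz(a,312+x/10-.45,205+y/10-.45,.121)[:2]*1000 for x,y in[(150,128),(215,122),(237,172),(172,188)]])
print(P.round(1).tolist(),P.mean(0))
for i in range(4):
    d=P[(i+1)%4]-P[i];print(round(np.linalg.norm(d),1),round(np.degrees(np.arctan2(d[1],d[0]))%90,1))
st()
```

```text
[[560.2, 119.5], [549.1, 126.8], [553.6, 138.7], [566.2, 133.3]] [557.2746367  129.58893784]
13.3 56.8
12.8 69.1
13.7 66.7
15.1 66.4
t 7.22 p [575.56  44.15 137.41] yaw 100.89 F [ 0.62  0.24 -1.53] M [ 0.034 -0.023 -0.014] w 85.2 gf 0.0
```

Call:
carry_out --hand '[85, 85, 85, 85, 85, 85, 85]' --offset '[[0, 0, -55], [50, -10, -55], [112, -22, -55], [174, -35, -55], [267.8, -54, -55], [267.8, -54, -55], [267.8, -54, -55]]' --turn '[[0, 0, 0], [0, 0, -0.1], [0, 0, -0.2], [0, 0, -0.281], [0, 0, -0.281], [0, 0, -0.281], [0, 0, -0.281]]'

```text
clock: 8.1
eef_pos: [0.4692, 0.2986, 0.1871]
ee_rot: [0.521, 0.853, -0.001, -0.0]
ft_force: [0.0, -0.5, -0.1]
gripper_width: 0.085
gripper_force: 0.0
```

Run:
```python
from h import *
st(); go(470,296.8,58,117)
a=read_camera("scene");b=read_camera("top")
S=cv2.resize(a["frame"][200:290,310:440,::-1],None,fx=5,fy=5,interpolation=cv2.INTER_CUBIC)
S[:3*0+1]=0
T=cv2.resize(b["frame"][175:215,265:330,::-1],None,fx=10,fy=3.7,interpolation=cv2.INTER_CUBIC)[:150]
T=cv2.resize(b["frame"][178:203,275:327,::-1],(650,312),interpolation=cv2.INTER_CUBIC)[:300]
o=np.vstack([S[:300],T]);print(o.shape)
cv2.imwrite("pics/d2.png",o); cv2.imwrite("s3.png",a["frame"][:,:,::-1]); cv2.imwrite("t3.png",b["frame"][:,:,::-1])
```

```text
t 8.1 p [469.17 298.56 187.14] yaw 117.16 F [ 0.04 -0.5  -0.07] M [-0.011 -0.018 -0.024] w 85.0 gf 0.0
offset [-2.0, 0.1, 129.1] turn [-0.0015, -0.0002, 0.0028]
(600, 650, 3)
```

View pics/d2.png

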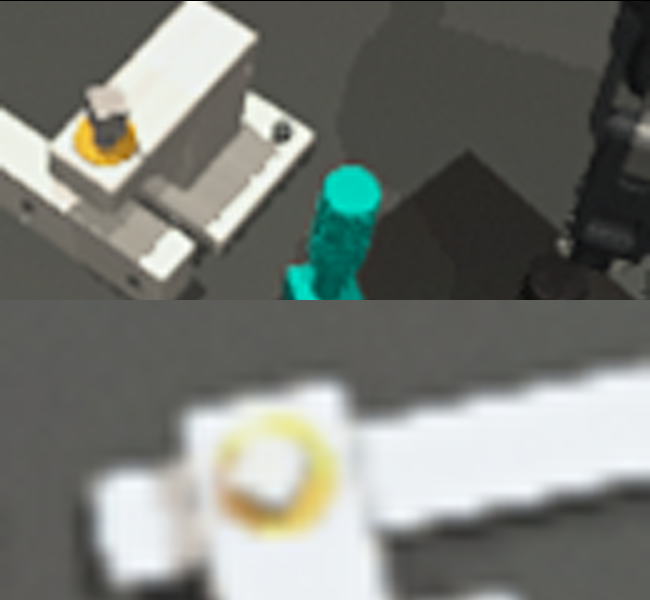

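Run:
```python
from h import *
a=read_camera("scene");b=read_camera("top")
for n,c,x0,y0,x1,y1 in(("t",b,285,180,308,200),("s",a,318,210,342,232)):
    g=cv2.resize(c["frame"],None,fx=10,fy=10,interpolation=cv2.INTER_CUBIC)[10*y0:10*y1,10*x0:10*x1].astype(int)
    sat=g.max(2)-g.min(2)
    for th in((25,35,45,55) if n=="t" else (0,)):
        m=((sat<th)&(g.min(2)>120) if n=="t" else (g.min(2)>100)&(g.min(2)<185)&(sat<45)).astype(np.uint8)
        m=cv2.morphologyEx(m,cv2.MORPH_OPEN,np.ones((9,9)))
        k,l,s,ce=cv2.connectedComponentsWithStats(m)
        for i in range(1,k):
            if 500<s[i,4]<4500:
                cs,_=cv2.findContours((l==i).astype(np.uint8),cv2.RETR_EXTERNAL,cv2.CHAIN_APPROX_NONE)
                q=cs[0][:,0]/10+[x0-.45,y0-.45]
                W=np.array([onz(c,*p,.121)[:2] for p in q],np.float32)*1000
                r=cv2.minAreaRect(W);print(n,th,s[i].tolist(),np.round(r[0],1),np.round(r[1],1),round(r[2],1))
```

```text
t 25 [88, 91, 56, 54, 2256] [558.2 128.5] [13.1 13.8] 62.8
t 35 [81, 88, 65, 58, 2644] [558.4 128.7] [14.6 14.5] 58.5
s 0 [78, 68, 57, 65, 1509] [561.1 125.1] [17.8  8. ] 31.7
s 0 [123, 86, 41, 27, 803] [555.3 129.8] [5.8 8.7] 64.3
s 0 [116, 116, 63, 26, 804] [559.2 135.4] [ 5.4 13.2] 64.0
```

Call:
carry_out --hand '[85, 85, 85, 85, 20, 20, 20, 20]' --offset '[[0, 0, 60], [0, 0, 110], [0, 0, 130], [0, 0, 130], [0, 0, 130], [0, 0, 130], [0, 0, 130], [0, 0, 130]]' --turn '[[0, 0, 0], [0, 0, 0], [0, 0, 0], [0, 0, 0], [0, 0, 0], [0, 0, 0], [0, 0, 0], [0, 0, 0]]'

```text
clock: 9.3
eef_pos: [0.4707, 0.2971, 0.0591]
ee_rot: [0.523, 0.853, 0.0, 0.0]
ft_force: [-1.1, -0.6, 4.7]
gripper_width: 0.0225
gripper_force: 58.4
```

Run:
```python
from h import *
st()
```

```text
t 9.3 p [470.68 297.07  59.09] yaw 116.99 F [-1.07 -0.56  4.68] M [-0.084  0.151  0.018] w 22.5 gf 58.4
```

Run:
```python
from h import *
go(557.8,128.9,190,107.5)
```

```text
offset [-189.4, 1.4, -130.9] turn [0.001, -0.0001, 0.1657]
```

Call:
carry_out --hand '[20, 20, 20, 20, 20, 20, 20, 20]' --offset '[[0, 0, -50], [0, 0, -110], [-10, 0, -133], [-60, 0, -133], [-120, 1, -133], [-170, 1.4, -133], [-189.4, 1.4, -133], [-189.4, 1.4, -133]]' --turn '[[0, 0, 0], [0, 0, 0], [0, 0, 0], [0, 0, 0.05], [0, 0, 0.1], [0, 0, 0.166], [0, 0, 0.166], [0, 0, 0.166]]'

```text
clock: 10.3
eef_pos: [0.5578, 0.128, 0.1911]
ee_rot: [0.592, 0.806, -0.0, -0.0]
ft_force: [-0.4, -0.1, -2.1]
gripper_width: 0.0225
gripper_force: 59.1
```

Run:
```python
from h import *
st()
a=read_camera("scene");b=read_camera("top")
p=proj(a,[.5578,.1289,.14]);q=proj(b,[.5578,.1289,.14]);print(p,q)
x,y=[int(v) for v in p];S=cv2.resize(a["frame"][y-30:y+30,x-40:x+40,::-1],None,fx=8,fy=8,interpolation=cv2.INTER_CUBIC)
x2,y2=[int(v) for v in q];T=cv2.resize(b["frame"][y2-10:y2+10,x2-20:x2+20,::-1],(240,120))
cv2.imwrite("pics/h3.png",S);print(x-40,y-30)
```

```text
t 10.3 p [557.8  128.05 191.1 ] yaw 107.42 F [-0.39 -0.11 -2.11] M [ 0.099  0.022 -0.024] w 22.5 gf 59.1
[330.79753469 214.39301886] [295.6066586  190.67729547]
290 184
```

View pics/h3.png

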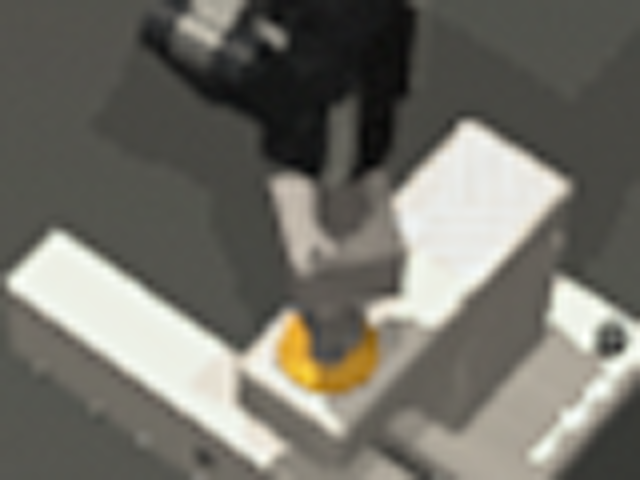

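The view shows the socket block hovering just above the head, its top corners near (272,180), (298,275), (405,250), (385,170) in the 8x crop.

Run:
```python
from h import *
a=read_camera("scene")
P=np.array([onz(a,290+x/8-.44,184+y/8-.44,.152)[:2]*1000 for x,y in[(272,180),(298,275),(405,250),(385,172)]])
print(P.round(1).tolist(),P.mean(0))
for i in range(4):
    d=P[(i+1)%4]-P[i];print(round(np.linalg.norm(d),1),round(np.degrees(np.arctan2(d[1],d[0]))%90,1))
# bottom front edge
Q=np.array([onz(a,290+x/8-.44,184+y/8-.44,.132)[:2]*1000 for x,y in[(302,305),(400,288)]]);d=Q[1]-Q[0];print(Q,np.degrees(np.arctan2(d[1],d[0]))%90)
for n,X in (("ax",(.5575,.1295,.09)),("head",(.5575,.1295,.121))): print(n,(proj(a,X)-[290,184])*8)
# gold ring centre now/scene: 
st()
```

```text
[[561.5, 110.7], [574.8, 136.2], [550.1, 147.2], [538.4, 126.6]] [556.18084783 130.18200977]
28.8 62.3
27.1 66.1
23.7 60.3
28.1 55.4
[[570.77340703 133.74435064]
 [548.7277959  145.42123341]] 62.091206126139554
ax [322.23234968 352.46564116]
head [326.28056948 286.53856174]
t 10.45 p [557.18 129.72 191.27] yaw 107.55 F [-0.13  0.03 -1.14] M [-0.039  0.016  0.011] w 22.8 gf 59.1
```

Call:
carry_out --hand '[20, 20, 20, 20]' --offset '[[0.5, 0, 7], [0.5, 0, 11], [0.5, 0, 14], [0.5, 0, 14]]' --turn '[[0, 0, 0], [0, 0, 0], [0, 0, 0], [0, 0, 0]]'

```text
clock: 10.95
eef_pos: [0.5576, 0.1296, 0.1785]
ee_rot: [0.591, 0.806, 0.001, 0.0]
ft_force: [-4.0, 0.6, 10.2]
gripper_width: 0.0224
gripper_force: 60.5
```

```bash
python3 -c "
from h import *
st()"
```

```text
t 10.95 p [557.57 129.62 178.49] yaw 107.5 F [-3.99  0.56 10.24] M [0.093 0.796 0.037] w 22.4 gf 60.5
```

Call:
carry_out --hand '[20, 20, 20, 20]' --offset '[[0.2, -0.6, 0], [0.4, -1.2, 0], [0.4, -1.2, 0.5], [0.4, -1.2, 0.5]]' --turn '[[0, 0, 0], [0, 0, 0], [0, 0, 0], [0, 0, 0]]'

```text
clock: 11.45
eef_pos: [0.5569, 0.1297, 0.1785]
ee_rot: [0.591, 0.806, 0.001, 0.001]
ft_force: [-0.6, 1.1, 12.0]
gripper_width: 0.0227
gripper_force: 60.2
```

```bash
python3 -c "
from h import *
st()"
```

```text
t 11.45 p [556.86 129.68 178.54] yaw 107.5 F [-0.61  1.15 12.01] M [ 0.143  0.066 -0.004] w 22.7 gf 60.2
```

Call:
carry_out --hand '[20, 20, 20, 20, 20, 20, 20, 20]' --offset '[[1, 0, 0.3], [0.7, 0.7, 0.3], [0, 1, 0.3], [-0.7, 0.7, 0.3], [-1, 0, 0.3], [-0.7, -0.7, 0.3], [0, -1, 0.3], [0, 0, 0.3]]' --turn '[[0, 0, 0], [0, 0, 0], [0, 0, 0], [0, 0, 0], [0, 0, 0], [0, 0, 0], [0, 0, 0], [0, 0, 0]]'

```text
clock: 12.45
eef_pos: [0.5569, 0.1297, 0.1785]
ee_rot: [0.591, 0.806, 0.001, 0.001]
ft_force: [-1.3, 0.1, 13.6]
gripper_width: 0.0228
gripper_force: 60.5
```

```bash
python3 -c "
from h import *
st()"
```

```text
t 12.45 p [556.93 129.7  178.47] yaw 107.5 F [-1.28  0.08 13.62] M [-0.03   0.373  0.001] w 22.8 gf 60.5
```

Call:
carry_out --hand '[20, 20, 20, 20, 20, 20, 20]' --offset '[[0, 0, 0], [0, 0, 0], [0, 0, 0], [0.7, 0, 0], [0, 0.7, 0], [-0.7, 0, 0], [0, -0.7, 0]]' --turn '[[0, 0, -0.05], [0, 0, -0.1], [0, 0, -0.14], [0, 0, -0.14], [0, 0, -0.14], [0, 0, -0.14], [0, 0, -0.14]]'

```text
clock: 13.32
eef_pos: [0.5563, 0.1293, 0.1782]
ee_rot: [0.534, 0.846, 0.001, 0.001]
ft_force: [1.5, -0.4, 10.7]
gripper_width: 0.0225
gripper_force: 60.3
```

```bash
python3 -c "
from h import *
st()"
```

```text
t 13.32 p [556.32 129.28 178.22] yaw 115.51 F [ 1.51 -0.39 10.74] M [-0.207 -0.55  -0.079] w 22.5 gf 60.3
```

Call:
carry_out --hand '[20, 20, 20, 20, 20, 20, 20, 20]' --offset '[[0, 1.4, 0], [-1, 0.7, 0], [0, 0, 0], [0.8, 0.7, 0], [0, 0.7, 0], [0, 0.7, 0], [0, 0.7, 0], [0, 0.7, 0]]' --turn '[[0, 0, 0.07], [0, 0, 0.07], [0, 0, 0.07], [0, 0, 0.07], [0, 0, 0.14], [0, 0, 0.18], [0, 0, 0.23], [0, 0, 0.28]]'

```text
clock: 14.32
eef_pos: [0.5569, 0.1297, 0.1781]
ee_rot: [0.647, 0.763, 0.001, 0.001]
ft_force: [1.7, 0.7, 10.4]
gripper_width: 0.0229
gripper_force: 60.2
```

```bash
python3 -c "
from h import *
st()"
```

```text
t 14.32 p [556.93 129.74 178.12] yaw 99.38 F [ 1.74  0.7  10.35] M [ 0.196 -0.357 -0.004] w 22.9 gf 60.2
```

Run:
```python
from h import *
st()
a=read_camera("scene")
cv2.imwrite("pics/h4.png",cv2.resize(a["frame"][190:240,300:360,::-1],None,fx=12,fy=12,interpolation=cv2.INTER_CUBIC))
```

```text
t 14.32 p [556.93 129.74 178.12] yaw 99.38 F [ 1.74  0.7  10.35] M [ 0.196 -0.357 -0.004] w 22.9 gf 60.2
```

View pics/h4.png

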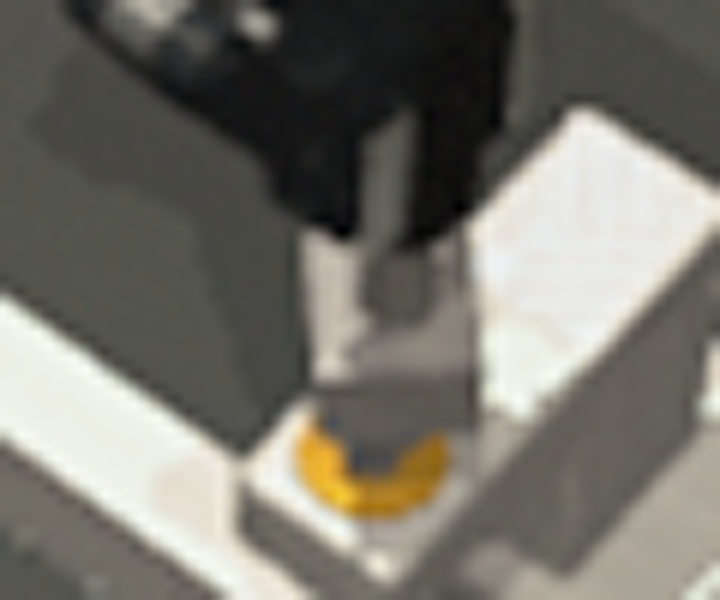

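The crop shows the block's top front edge from (312,383) to (477,376), with the gold ring centred near (374,460).

Run:
```python
from h import *
a=read_camera("scene")
u=lambda x,y,z:onz(a,300+x/12-.46,190+y/12-.46,z)[:2]*1000
L,R=u(312,384,.139),u(477,377,.139);d=R-L;n=np.array([d[1],-d[0]])/np.linalg.norm(d)
C=(L+R)/2; 
print(L,R,np.linalg.norm(d),np.degrees(np.arctan2(d[1],d[0]))%90,C+14*n,C-14*n)
print("ring",u(374,460,.09))
```

```text
[576.36315496 134.64809731] [554.69372252 150.78407626] 27.017292963469618 53.3270662206902 [573.8898873  153.94489696] [557.16699018 131.48727661]
ring [556.51592465 129.72331871]
```

Call:
carry_out --hand '[20, 20, 20, 20, 20, 20, 20]' --offset '[[0, 0, -2], [-1.8, -0.1, -2], [-1.8, -0.1, 0], [-2.2, -0.1, 0.5], [-1.8, 0.5, 0.5], [-1.2, 0, 0.5], [-1.8, -0.5, 0.5]]' --turn '[[0, 0, -0.08], [0, 0, -0.165], [0, 0, -0.165], [0, 0, -0.165], [0, 0, -0.165], [0, 0, -0.165], [0, 0, -0.165]]'

```text
clock: 15.3
eef_pos: [0.5565, 0.1279, 0.1777]
ee_rot: [0.582, 0.813, 0.001, 0.001]
ft_force: [-0.6, 1.8, 12.1]
gripper_width: 0.0229
gripper_force: 60.5
```

```bash
python3 -c "
from h import *
st()"
```

```text
t 15.3 p [556.53 127.9  177.66] yaw 108.84 F [-0.64  1.82 12.06] M [ 0.336  0.041 -0.008] w 22.9 gf 60.5
```

Call:
carry_out --hand '[20, 20, 20, 20, 20, 20, 20, 20]' --offset '[[0, 0.8, 0], [0, 1.6, 0], [-0.8, 1.6, 0], [-1.2, 0.8, 0], [-1.2, 0, 0], [-1.2, -0.8, 0], [-0.6, -1.4, 0], [0, -1, 0]]' --turn '[[0, 0, 0], [0, 0, 0], [0, 0, 0], [0, 0, 0], [0, 0, 0], [0, 0, 0], [0, 0, 0], [0, 0, 0]]'

```text
clock: 16.3
eef_pos: [0.556, 0.1274, 0.1762]
ee_rot: [0.582, 0.813, 0.001, 0.001]
ft_force: [9.4, 2.0, -0.7]
gripper_width: 0.0226
gripper_force: 59.3
```

```bash
python3 -c "
from h import *
st()"
```

```text
t 16.3 p [556.03 127.43 176.24] yaw 108.87 F [ 9.42  1.96 -0.74] M [ 0.456 -2.167 -0.067] w 22.6 gf 59.3
```

Call:
carry_out --hand '[20, 20, 20, 20, 20, 20]' --offset '[[0, 1, 0], [0, 1.1, 2], [0, 1.1, 5], [0, 1.1, 8], [0, 1.1, 9], [0, 1.1, 9]]' --turn '[[0, 0, 0], [0, 0, 0], [0, 0, 0], [0, 0, 0], [0, 0, 0], [0, 0, 0]]'

```text
clock: 17.05
eef_pos: [0.5569, 0.1276, 0.1675]
ee_rot: [0.582, 0.813, 0.001, 0.001]
ft_force: [5.8, 2.0, 1.9]
gripper_width: 0.0226
gripper_force: 59.6
```

```bash
python3 -c "
from h import *
st()"
```

```text
t 17.05 p [556.92 127.61 167.52] yaw 108.87 F [5.8  2.04 1.94] M [ 0.378 -1.568 -0.062] w 22.6 gf 59.6
```

Call:
carry_out --hand '[20, 20, 20, 20]' --offset '[[0, 0.7, 1], [0, 0.7, 2.5], [0, 0.7, 3.5], [0, 0.7, 3.5]]' --turn '[[0, 0, 0], [0, 0, 0], [0, 0, 0], [0, 0, 0]]'

```text
clock: 17.55
eef_pos: [0.5573, 0.1278, 0.1647]
ee_rot: [0.582, 0.814, 0.001, 0.001]
ft_force: [3.8, -0.1, 10.6]
gripper_width: 0.0228
gripper_force: 60.5
```

```bash
python3 -c "
from h import *
st()"
```

```text
t 17.55 p [557.34 127.8  164.66] yaw 108.89 F [ 3.76 -0.13 10.62] M [ 0.104 -0.845 -0.024] w 22.8 gf 60.5
```

Call:
carry_out --hand '[20, 20, 20]' --offset '[[0, 0.1, -0.5], [0, 0, -0.5], [0, 0, -0.5]]' --turn '[[0, 0, 0.08], [0, 0, 0.16], [0, 0, 0.16]]'

```text
clock: 17.92
eef_pos: [0.5569, 0.1278, 0.1646]
ee_rot: [0.645, 0.764, 0.0, 0.0]
ft_force: [2.3, 0.1, 7.7]
gripper_width: 0.0228
gripper_force: 60.2
```

```bash
python3 -c "
from h import *
st()"
```

```text
t 17.93 p [556.9  127.75 164.61] yaw 99.65 F [2.27 0.13 7.65] M [ 0.101 -0.429 -0.014] w 22.8 gf 60.2
```

Call:
carry_out --hand '[20, 20, 20]' --offset '[[0, -0.2, 0.1], [0, -0.3, 0.2], [0, -0.3, 0.2]]' --turn '[[0, 0, 0.08], [0, 0, 0.16], [0, 0, 0.16]]'

```text
clock: 18.3
eef_pos: [0.5566, 0.1277, 0.1642]
ee_rot: [0.704, 0.71, 0.0, 0.0]
ft_force: [2.8, 0.8, 5.2]
gripper_width: 0.0229
gripper_force: 60.1
```

```bash
python3 -c "
from h import *
st()"
```

```text
t 18.3 p [556.62 127.73 164.18] yaw 90.49 F [2.79 0.81 5.22] M [ 0.139 -0.714 -0.031] w 22.9 gf 60.1
```

Call:
carry_out --hand '[20, 20, 20, 20, 20, 20, 20]' --offset '[[0, 0, 0.4], [0.1, -0.3, 0.9], [0.2, -0.5, 1.4], [0.4, -0.8, 1.8], [0.6, -1, 2.3], [0.8, -1.2, 2.8], [0.8, -1.2, 2.8]]' --turn '[[0, 0, 0.16], [0, 0, 0.32], [0, 0, 0.48], [0, 0, 0.64], [0, 0, 0.8], [0, 0, 0.958], [0, 0, 0.958]]'

```text
clock: 19.18
eef_pos: [0.5557, 0.1284, 0.1615]
ee_rot: [0.952, 0.305, 0.001, 0.0]
ft_force: [5.2, -1.0, 4.9]
gripper_width: 0.0229
gripper_force: 60.0
```

```bash
python3 -c "
from h import *
st()"
```

```text
t 19.18 p [555.69 128.37 161.52] yaw 35.52 F [ 5.22 -1.01  4.89] M [-0.027 -1.038 -0.026] w 22.9 gf 60.0
```

Run:
```python
from h import *
a=read_camera("scene")
for h in(0.0,.1,.15,.2,.25,.3): print(h,proj(a,[.593,-.057,h])-[210,150], ((proj(a,[.593,-.057,h])-[210,150])*3).round())
```

```text
0.0 [58.04255497 55.81142145] [174. 167.]
0.1 [53.90221364 29.83800885] [162.  90.]
0.15 [51.55668591 15.02768922] [155.  45.]
0.2 [48.99607428 -1.22229284] [147.  -4.]
0.25 [ 46.19211009 -19.11689703] [139. -57.]
0.3 [ 43.11217484 -38.89762333] [ 129. -117.]
```

Call:
carry_out --hand '[20, 20, 85, 85, 85, 85, 85, 85]' --offset '[[0.6, 0.4, -0.7], [0.6, 0.4, -0.8], [0.6, 0.4, -0.8], [0.6, 0.4, -0.8], [0.6, 0.4, -0.8], [0.6, 0.4, -0.8], [0.6, 0.4, -20], [0.6, 0.4, -60]]' --turn '[[0, 0, 0.958], [0, 0, 0], [0, 0, 0], [0, 0, 0], [0, 0, 0], [0, 0, 0], [0, 0, 0], [0, 0, 0]]'

```text
clock: 20.23
eef_pos: [0.5554, 0.1284, 0.2215]
ee_rot: [0.952, 0.306, -0.001, -0.0]
ft_force: [-0.0, 0.2, 1.3]
gripper_width: 0.0846
gripper_force: 0.0
```

```bash
python3 -c "
from h import *
st()"
```

```text
t 20.23 p [555.43 128.4  221.54] yaw 35.66 F [-0.05  0.19  1.33] M [-0.059 -0.038  0.002] w 84.6 gf 0.0
```

A slip of mine: row 1 carried a stray turn of 0.958, limited to about 10.7°, so the screw may be up to 0.5 mm lower than planned. I'll check this through the drag force. First I check clearance of the arm from the driver and that the driver is standing.

Run:
```python
from h import *
z=np.load("fr.npz");a=read_camera("scene")
print("swept column in the z=.135 frame (scene):")
for h in(.23,.27,.31,.34):
    print(h,[z["s"][int(v),int(u)].tolist() for u,v in[proj(a,[.557+dx,.129+dy,h]) for dx,dy in((0,0),(0.015,-.02),(-.015,-.02))]])
print("driver standing? col samples:")
for X in([.557,.129,.21],[.557,.129,.18],[.566,.139,.125],[.557,.129,.115]):
    u,v=proj(a,X);print(X,a["frame"][int(v),int(u)])
m=a["frame"].max(2)
# dark round top of handle
box=m[150:230,305:355]<40;ys,xs=np.nonzero(box);print("dark",len(xs),xs.min()+305,xs.max()+305,ys.min()+150,ys.max()+150)
go(573.9-(-11*.189)+0,44.1-11*.982,135,100.9)
```

```text
swept column in the z=.135 frame (scene):
0.23 [[81, 81, 75], [71, 72, 67], [82, 82, 76]]
0.27 [[81, 82, 77], [70, 70, 66], [80, 82, 77]]
0.31 [[71, 71, 66], [32, 33, 33], [70, 71, 66]]
0.34 [[72, 73, 67], [34, 34, 33], [79, 81, 75]]
driver standing? col samples:
[0.557, 0.129, 0.21] [22 22 22]
[0.557, 0.129, 0.18] [20 19 18]
[0.566, 0.139, 0.125] [135 129 120]
[0.557, 0.129, 0.115] [115 109 102]
dark 1094 305 354 150 214
offset [-40.7, 88.4, 93.7] turn [0.0052, -0.0033, -1.1385]
```

Call:
carry_out --hand '[85, 85, 85, 85, 85, 85, 85]' --offset '[[-10, 20, -10], [-30, 65, -5], [-40.7, 88.4, 0], [-40.7, 88.4, 50], [-40.7, 88.4, 94], [-40.7, 88.4, 94], [-40.7, 88.4, 94]]' --turn '[[0, 0, -0.18], [0, 0, -0.36], [0, 0, -0.54], [0, 0, -0.72], [0, 0, -0.9], [0, 0, -1.08], [0, 0, -1.139]]'

```text
clock: 21.15
eef_pos: [0.5747, 0.0329, 0.1278]
ee_rot: [0.635, 0.772, 0.0, 0.0]
ft_force: [-0.0, 0.6, -0.4]
gripper_width: 0.0851
gripper_force: 0.0
```

Run:
```python
from h import *
st()
go(576,33.3,8,100.9)
```

```text
t 21.15 p [574.66  32.91 127.83] yaw 101.14 F [-0.04  0.6  -0.37] M [ 0.023 -0.001  0.008] w 85.1 gf 0.0
offset [0.1, 1.4, 119.8] turn [0.0003, 0.0, 0.0042]
```

Call:
carry_out --hand '[85, 85, 85, 85, 10, 10, 10, 10]' --offset '[[0, 1.4, 50], [0, 1.4, 100], [0, 1.4, 119], [0, 1.4, 119], [0, 1.4, 119], [0, 1.4, 119], [0, 1.4, 119], [0, 1.4, 119]]' --turn '[[0, 0, 0], [0, 0, 0], [0, 0, 0], [0, 0, 0], [0, 0, 0], [0, 0, 0], [0, 0, 0], [0, 0, 0]]'

```text
clock: 22.15
eef_pos: [0.5763, 0.0332, 0.0089]
ee_rot: [0.636, 0.771, 0.0, 0.0]
ft_force: [-1.8, 0.7, 7.3]
gripper_width: 0.0233
gripper_force: 60.0
```

Run:
```python
from h import *
st()
```

```text
t 22.15 p [576.27  33.2    8.9 ] yaw 100.94 F [-1.82  0.73  7.29] M [-0.001  0.303  0.016] w 23.3 gf 60.0
```

Call:
carry_out --hand '[10, 10, 10]' --offset '[[0, 0, -1.2], [0, 0, -1.2], [0, 0, -1.2]]' --turn '[[0, 0, 0], [0, 0, 0], [0, 0, 0]]'

```text
clock: 22.52
eef_pos: [0.5758, 0.0332, 0.0091]
ee_rot: [0.637, 0.771, 0.0, 0.0]
ft_force: [2.9, -0.2, -2.9]
gripper_width: 0.0233
gripper_force: 59.0
```

Run:
```python
from h import *
st()
```

```text
t 22.52 p [575.84  33.17   9.07] yaw 100.93 F [ 2.94 -0.15 -2.91] M [-0.144 -0.449 -0.292] w 23.3 gf 59.0
```

Call:
carry_out --hand '[10, 10, 10, 10, 10, 10]' --offset '[[-1, 0, 0], [-2, 0, 0], [-3, 0, 0], [-4, 0, 0], [-5, 0, 0], [-6, 0, 0]]' --turn '[[0, 0, 0], [0, 0, 0], [0, 0, 0], [0, 0, 0], [0, 0, 0], [0, 0, 0]]'

```text
clock: 23.28
eef_pos: [0.5766, 0.0277, 0.009]
ee_rot: [0.636, 0.771, -0.0, -0.001]
ft_force: [-0.2, 5.3, -3.3]
gripper_width: 0.0228
gripper_force: 59.1
```

Run:
```python
from h import *
st()
for i in range(6):
    read_camera("top"); st()
```

```text
t 23.27 p [576.56  27.66   8.96] yaw 100.97 F [-0.23  5.34 -3.33] M [0.753 0.104 0.032] w 22.8 gf 59.1
t 23.32 p [576.59  27.48   8.97] yaw 100.96 F [-0.94  4.12 -3.1 ] M [0.609 0.057 0.027] w 22.7 gf 59.1
t 23.38 p [576.6   27.48   8.99] yaw 100.96 F [-0.94  3.97 -3.21] M [0.57  0.091 0.054] w 22.7 gf 59.1
t 23.43 p [576.65  27.45   9.01] yaw 100.96 F [-2.05  4.09 -3.65] M [0.603 0.141 0.076] w 23.3 gf 59.1
t 23.48 p [576.68  27.42   9.02] yaw 100.95 F [-1.89  4.05 -2.46] M [0.561 0.143 0.046] w 22.9 gf 59.1
t 23.52 p [576.66  27.39   8.99] yaw 100.95 F [-1.36  4.71 -3.45] M [0.544 0.177 0.065] w 23.2 gf 59.1
t 23.57 p [576.7   27.39   9.03] yaw 100.95 F [-2.61  3.27 -2.45] M [0.601 0.221 0.103] w 23.1 gf 59.1
```

Call:
carry_out --hand '[10, 10, 10, 10, 10, 10, 10]' --offset '[[0, 0, 1], [0, 0, 1.7], [-1, 0, 1.7], [-2, 0, 1.7], [-3, 0, 1.7], [-4, 0, 1.7], [-5, 0, 1.7]]' --turn '[[0, 0, 0], [0, 0, 0], [0, 0, 0], [0, 0, 0], [0, 0, 0], [0, 0, 0], [0, 0, 0]]'

```text
clock: 24.45
eef_pos: [0.5787, 0.0233, 0.0089]
ee_rot: [0.636, 0.771, 0.001, 0.0]
ft_force: [-2.1, 12.1, 8.6]
gripper_width: 0.0232
gripper_force: 60.8
```

Run:
```python
from h import *
st()
for i in range(3):
    read_camera("top"); st()
```

```text
t 24.45 p [578.71  23.35   8.91] yaw 100.96 F [-2.08 12.14  8.63] M [ 1.847  0.495 -0.057] w 23.2 gf 60.8
t 24.5 p [578.76  23.21   8.95] yaw 100.95 F [-2.46 10.4   9.26] M [ 1.58   0.491 -0.03 ] w 23.0 gf 60.8
t 24.55 p [578.75  23.15   8.93] yaw 100.95 F [-1.92 11.47  8.95] M [ 1.554  0.49  -0.028] w 23.0 gf 60.7
t 24.6 p [578.77  23.14   8.94] yaw 100.95 F [-2.41 10.3   8.21] M [1.532 0.542 0.045] w 23.1 gf 60.7
```

Call:
carry_out --hand '[10, 10, 10, 10]' --offset '[[0, 0, -1], [0, 0, -2], [0, 0, -2.5], [0, 0, -2.5]]' --turn '[[0, 0, 0], [0, 0, 0], [0, 0, 0], [0, 0, 0]]'

```text
clock: 25.1
eef_pos: [0.5779, 0.0222, 0.0098]
ee_rot: [0.637, 0.771, -0.0, 0.0]
ft_force: [2.1, 2.7, -5.5]
gripper_width: 0.023
gripper_force: 59.0
```

Run:
```python
from h import *
st()
for i in range(2):
    read_camera("top"); st()
```

```text
t 25.1 p [577.89  22.23   9.84] yaw 100.94 F [ 2.1   2.73 -5.51] M [-0.042 -0.515 -0.365] w 23.0 gf 59.0
t 25.15 p [577.89  22.23   9.84] yaw 100.93 F [ 2.24  1.67 -6.01] M [-0.056 -0.533 -0.364] w 23.2 gf 59.0
t 25.2 p [577.91  22.23   9.89] yaw 100.94 F [ 2.78  2.71 -5.63] M [-0.121 -0.396 -0.375] w 22.9 gf 59.0
```

Call:
carry_out --hand '[10, 10, 10]' --offset '[[0, 0, -0.5], [0, 0, -0.5], [0, 0, -0.5]]' --turn '[[0, 0, 0], [0, 0, 0], [0, 0, 0]]'

```text
clock: 25.58
eef_pos: [0.5779, 0.0223, 0.0104]
ee_rot: [0.636, 0.771, -0.0, 0.0]
ft_force: [3.0, 1.2, -7.5]
gripper_width: 0.0227
gripper_force: 59.0
```

Run:
```python
from h import *
st()
for i in range(2):
    read_camera("top"); st()
```

```text
t 25.57 p [577.86  22.28  10.4 ] yaw 100.95 F [ 2.97  1.2  -7.49] M [-0.549 -0.541 -0.343] w 22.7 gf 59.0
t 25.62 p [577.88  22.27  10.44] yaw 100.94 F [ 2.56 -0.15 -7.14] M [-0.594 -0.501 -0.28 ] w 23.1 gf 59.0
t 25.68 p [577.85  22.27  10.42] yaw 100.94 F [ 2.37 -0.09 -8.53] M [-0.612 -0.487 -0.338] w 22.9 gf 59.0
```

Call:
carry_out --hand '[10, 10, 10]' --offset '[[0, 0, -0.5], [0, 0, -0.5], [0, 0, -0.5]]' --turn '[[0, 0, 0], [0, 0, 0], [0, 0, 0]]'

```text
clock: 26.05
eef_pos: [0.5778, 0.0224, 0.011]
ee_rot: [0.636, 0.771, -0.0, -0.0]
ft_force: [1.3, -0.1, -7.2]
gripper_width: 0.0229
gripper_force: 59.2
```

Run:
```python
from h import *
st()
for i in range(2):
    read_camera("top"); st()
```

```text
t 26.05 p [577.82  22.36  10.98] yaw 100.95 F [ 1.27 -0.06 -7.21] M [-0.546 -0.296 -0.141] w 22.9 gf 59.2
t 26.1 p [577.86  22.37  11.02] yaw 100.95 F [ 2.14  0.47 -6.89] M [-0.504 -0.303 -0.076] w 23.3 gf 59.2
t 26.15 p [577.84  22.37  11.  ] yaw 100.95 F [ 1.71 -0.39 -6.21] M [-0.514 -0.245 -0.11 ] w 23.1 gf 59.2
```

Call:
carry_out --hand '[10, 10, 10, 10]' --offset '[[0, 0, 1], [0, 0, 2], [0, 0, 2.6], [0, 0, 2.6]]' --turn '[[0, 0, 0], [0, 0, 0], [0, 0, 0], [0, 0, 0]]'

```text
clock: 26.65
eef_pos: [0.5782, 0.0223, 0.009]
ee_rot: [0.636, 0.771, 0.0, 0.0]
ft_force: [-0.3, -3.0, 5.1]
gripper_width: 0.0231
gripper_force: 60.7
```

Run:
```python
from h import *
st()
```

```text
t 26.65 p [578.21  22.31   8.99] yaw 100.94 F [-0.33 -3.01  5.09] M [-0.145  0.259  0.077] w 23.1 gf 60.7
```

Call:
carry_out --hand '[85, 85, 85, 10, 10, 10, 10]' --offset '[[0, 0, 0], [0, 0, 0], [0, 0, 0], [0, 0, 0], [0, 0, 0], [0, 0, 0], [0, 0, 0]]' --turn '[[0, 0, 0], [0, 0, 0], [0, 0, 0], [0, 0, 0], [0, 0, 0], [0, 0, 0], [0, 0, 0]]'

```text
clock: 27.52
eef_pos: [0.578, 0.0224, 0.0086]
ee_rot: [0.636, 0.771, 0.0, 0.0]
ft_force: [0.0, 0.3, 2.3]
gripper_width: 0.0229
gripper_force: 59.7
```

Run:
```python
from h import *
st()
```

```text
t 27.52 p [578.04  22.4    8.57] yaw 100.94 F [0.03 0.29 2.29] M [-0.027 -0.07  -0.092] w 22.9 gf 59.7
```

Regripped flat and relaxed. Now one clean draw of 12 mm along the bar in 1.5 mm steps.

Call:
carry_out --hand '[10, 10, 10, 10, 10, 10, 10, 10]' --offset '[[1.5, 0, 0], [3, 0, 0], [4.5, 0, 0], [6, 0, 0], [7.5, 0, 0], [9, 0, 0], [10.5, 0, 0], [12, 0, 0]]' --turn '[[0, 0, 0], [0, 0, 0], [0, 0, 0], [0, 0, 0], [0, 0, 0], [0, 0, 0], [0, 0, 0], [0, 0, 0]]'

```text
clock: 28.52
eef_pos: [0.5759, 0.0334, 0.0086]
ee_rot: [0.637, 0.771, -0.0, 0.001]
ft_force: [0.9, -8.4, 1.4]
gripper_width: 0.0229
gripper_force: 59.5
```

Run:
```python
from h import *
st()
```

```text
t 28.52 p [575.87  33.43   8.59] yaw 100.94 F [ 0.86 -8.35  1.37] M [-1.135 -0.186  0.045] w 22.9 gf 59.5
```

Call:
carry_out --hand '[10, 10, 10, 10, 10, 10, 10, 10]' --offset '[[-1.5, 0, 0], [-3, 0, 0], [-4.5, 0, 0], [-6, 0, 0], [-7.5, 0, 0], [-9, 0, 0], [-10.5, 0, 0], [-12, 0, 0]]' --turn '[[0, 0, 0], [0, 0, 0], [0, 0, 0], [0, 0, 0], [0, 0, 0], [0, 0, 0], [0, 0, 0], [0, 0, 0]]'

```text
clock: 29.52
eef_pos: [0.5778, 0.0234, 0.0086]
ee_rot: [0.636, 0.771, 0.001, -0.001]
ft_force: [-2.0, 8.3, 4.2]
gripper_width: 0.0229
gripper_force: 59.8
```

Run:
```python
from h import *
st()
```

```text
t 29.52 p [577.85  23.43   8.58] yaw 100.96 F [-2.03  8.33  4.18] M [ 1.343  0.298 -0.029] w 22.9 gf 59.8
```

Call:
carry_out --hand '[10, 85, 85, 85, 85, 85, 85, 85]' --offset '[[0.3, 0, 0], [0.3, 0, 0], [0.3, 0, 0], [0.3, 0, 0], [0.3, 0, 0], [0, 0, -50], [-30, 0, -110], [-80, 0, -160]]' --turn '[[0, 0, 0], [0, 0, 0], [0, 0, 0], [0, 0, 0], [0, 0, 0], [0, 0, 0], [0, 0, 0], [0, 0, 0]]'

```text
clock: 30.52
eef_pos: [0.5916, -0.0477, 0.1619]
ee_rot: [0.636, 0.772, 0.0, 0.001]
ft_force: [0.2, -0.3, 0.2]
gripper_width: 0.0849
gripper_force: 0.0
```

Run:
```python
from h import *
st()
for i in range(4): a=read_camera("scene")
st()
for X in([.557,.129,.2065],[.557,.129,.18],[.566,.139,.12],[.557,.129,.11]):
    u,v=proj(a,X);print(X,a["frame"][int(v),int(u)])
m=a["frame"];r0=m[165:240,305:355]
box=(r0.max(2)<45);k,l,s,ce=cv2.connectedComponentsWithStats(box.astype(np.uint8));print([(s[i].tolist(),ce[i].round(1).tolist()) for i in range(1,k) if s[i,4]>40])
print("expected handle top/bottom px",proj(a,[.557,.129,.2065])-[305,165],proj(a,[.557,.129,.152])-[305,165])
g=cv2.resize(m,None,fx=8,fy=8,interpolation=cv2.INTER_CUBIC)
w=(g[8*140:8*290,8*240:8*400].min(2)>120).astype(np.uint8)
# bar top samples along its axis at z=.036
c=np.array([.5775,.0234])+0.066*np.array([-.189,.982]);print("bar centre est",c)
for d in(-.07,-.05,-.03,0):
    u,v=proj(a,[*(c+d*np.array([-.189,.982])),.036]);print(d,m[int(v),int(u)])
```

```text
t 30.52 p [591.62 -47.71 161.87] yaw 101.04 F [ 0.19 -0.31  0.19] M [ 0.004 -0.023 -0.003] w 84.9 gf 0.0
t 30.73 p [591.65 -48.23 159.9 ] yaw 100.86 F [ 0.03 -0.36 -0.26] M [ 0.001 -0.013  0.002] w 85.0 gf 0.0
[0.557, 0.129, 0.2065] [38 38 36]
[0.557, 0.129, 0.18] [21 20 19]
[0.566, 0.139, 0.12] [222 212 198]
[0.557, 0.129, 0.11] [175 167 156]
[([21, 24, 14, 26, 290], [27.3, 36.6])]
expected handle top/bottom px [27.37965148 28.86598404] [26.34801799 45.74834618]
bar centre est [0.565026 0.088212]
-0.07 [172 165 153]
-0.05 [166 160 148]
-0.03 [165 160 147]
0 [167 160 149]
```

```bash
python3 -c "
from workcell import *
print(job_done())"
```

```text
the job is handed in; nothing more can be done
None
```

I've handed the job in: the bar lies under the screw and drags when drawn, with about 5 N of tip force. That force is estimated from the drag and a small lift test, not measured directly. I drew the bar about 1 cm three times, the driver stands on the screw, and no other piece was deliberately touched; a mistyped row may have turned the screw up to 10.7° (0.5 mm) past plan, and I left it there because the estimate stayed within 1 to 8 N.

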